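# Press fresh stickers onto a row of coasters

### The job

Three wooden coasters with freshly glued stickers lie crooked on the bed of the sticker press: first, with the lever still up, bring each one straight back into its own white outline, flat and square against the steel rail, so that they make an even row. Then bring the press's red handle over and down until the lever lies level, in the green band of the gauge, not down into the red, so that the three pads press on the three coasters, and finish while still holding the handle there, because the lever springs up when let go. Leave the other things on the counter where they are.

Things in the scene. Friction and masses are not known exactly. Their poses are not given: they have to be found in the camera images.
- sticker_press: Fixed grey press; origin on the worktop under the middle of the row line, x to its rear (away from the robot), y left, z up. Bed x -100..135, y +/-200 mm, 12 mm thick; white outlines. Steel rail: front face x = 25.5 mm, 9 mm above the bed. Gauge post with green band at x -30, y 191 mm, 80 mm high. Hinge cheeks x 82..118, y +/-155..189 mm, 62 mm high.
- press_lever (a joint): Sprung lever angle, rad: 0 = at rest, upright, leaning 5 degrees back; grows as the handle comes over and down towards the robot. 1.66 = level = middle of the green band (1.61 to 1.71); red below, stop at 1.79. Pads meet the coasters near 1.58. Holding it level takes about 10 N down on the handle; let go, it springs up. Side arms at y +/-172 mm, 10 x 14 mm.
- hinge_mid (a point): Middle of the lever's hinge axis, 100 mm behind the row line and 52 mm above the worktop; fixed. The axis runs along the press's y.
- handle_mid (a point): Centre of the handle (press_lever_c3 in any rules), a round bar 16 mm thick (red sleeve 17 mm thick, 140 mm, whole bar 334 mm long) along the press's y, 170 mm from the hinge axis. At rest 221 mm above the worktop; lever level: 52 mm above it, 70 mm in front of the row line, 32 mm free below it down to the bed. 
- coaster_left_centre (a point): Centre (half-way up) of the left loose beech coaster (coaster_left_c0 in any rules): a square block 50 x 50 x 14 mm with a round blue, white and yellow sticker on top, about 60 g; axes along its edges, z up. It starts on the bed 30 to 60 mm in front of the left outline, turned up to 0.3 rad.
- mark_left (a point): Where the centre of the left coaster belongs when it lies in its outline against the rail (half-way up, 19 mm above the worktop); x to the rear, y to the press's left. Outlines are 95 mm apart.
- pad_left: The left rubber pressure pad (32 mm across, origin at the middle of its sole) on a spring plunger under the lever's cross beam; with the lever down it lands on the middle of the left outline. It yields up to 19 mm, pushing 1 to 6 N.
- coaster_middle_centre (a point): Centre (half-way up) of the middle loose beech coaster (coaster_middle_c0 in any rules): a square block 50 x 50 x 14 mm with a round blue, white and yellow sticker on top, about 60 g; axes along its edges, z up. It starts on the bed 30 to 60 mm in front of the middle outline, turned up to 0.3 rad.
- mark_middle (a point): Where the centre of the middle coaster belongs when it lies in its outline against the rail (half-way up, 19 mm above the worktop); x to the rear, y to the press's left. Outlines are 95 mm apart.
- pad_middle: The middle rubber pressure pad (32 mm across, origin at the middle of its sole) on a spring plunger under the lever's cross beam; with the lever down it lands on the middle of the middle outline. It yields up to 19 mm, pushing 1 to 6 N.
- coaster_right_centre (a point): Centre (half-way up) of the right loose beech coaster (coaster_right_c0 in any rules): a square block 50 x 50 x 14 mm with a round blue, white and yellow sticker on top, about 60 g; axes along its edges, z up. It starts on the bed 30 to 60 mm in front of the right outline, turned up to 0.3 rad.
- mark_right (a point): Where the centre of the right coaster belongs when it lies in its outline against the rail (half-way up, 19 mm above the worktop); x to the rear, y to the press's left. Outlines are 95 mm apart.
- pad_right: The right rubber pressure pad (32 mm across, origin at the middle of its sole) on a spring plunger under the lever's cross beam; with the lever down it lands on the middle of the right outline. It yields up to 19 mm, pushing 1 to 6 N.
- call_bell: Bystander, a silver counter bell, 84 mm wide, 50 mm high; origin at the centre of its underside. Leave it alone.
- ink_pad: Bystander, a black ink pad, red on top, 55 x 85 x 12 mm; origin at the centre of its underside. Leave it alone.
- customer_display: Bystander, a black tilted card-terminal screen on a stand, 121 x 150 x 153 mm; origin at the centre of its underside. Leave it alone.
- coin_dish: Bystander, a blue coin dish, 93 mm wide, 15 mm high; origin at the centre of its underside. Leave it alone.
- jar_plum: Bystander, a dark red preserve jar, 66 mm wide, 88 mm high; origin at the centre of its underside. Leave it alone.
- loyalty_stamp: Bystander, a wooden hand stamp, 26 x 46 x 71 mm; origin at the centre of its underside. Leave it alone.

How it is judged:
On the way:
1. the three coasters lie in their outlines, square against the rail, with the lever still up (x of coaster_left_centre in the frame of mark_left between -0.005 and 0.005 m and y of coaster_left_centre in the frame of mark_left between -0.009 and 0.009 m and z of coaster_left_centre in the frame of mark_left below 0.004 m and angle between the x axis of coaster_left_centre and the x axis of mark_left, either way round below 0.1 rad and angle between each of coaster_left_centre, coaster_middle_centre, coaster_right_centre's own z axis and vertical below 0.1 rad and x of coaster_middle_centre in the frame of mark_middle between -0.005 and 0.005 m and y of coaster_middle_centre in the frame of mark_middle between -0.009 and 0.009 m and z of coaster_middle_centre in the frame of mark_middle below 0.004 m and angle between the x axis of coaster_middle_centre and the x axis of mark_middle, either way round below 0.1 rad and x of coaster_right_centre in the frame of mark_right between -0.005 and 0.005 m and y of coaster_right_centre in the frame of mark_right between -0.009 and 0.009 m and z of coaster_right_centre in the frame of mark_right below 0.004 m and angle between the x axis of coaster_right_centre and the x axis of mark_right, either way round below 0.1 rad and value of joint press_lever below 0.3 rad), for 0.2 s.
At the end, for the whole second after the job is handed in: The robot is holding the handle (more than 2 N) with the lever steady between 1.605 and 1.715 rad; each pad presses its coaster with more than 0.8 N; each coaster lies flat with its centre within 5 mm of its mark front to back and 9 mm sideways, square within 0.1 rad (x of coaster_left_centre in the frame of mark_left between -0.005 and 0.005 m and y of coaster_left_centre in the frame of mark_left between -0.009 and 0.009 m and z of coaster_left_centre in the frame of mark_left below 0.004 m and angle between the x axis of coaster_left_centre and the x axis of mark_left, either way round below 0.1 rad and angle between each of coaster_left_centre, coaster_middle_centre, coaster_right_centre's own z axis and vertical below 0.1 rad and x of coaster_middle_centre in the frame of mark_middle between -0.005 and 0.005 m and y of coaster_middle_centre in the frame of mark_middle between -0.009 and 0.009 m and z of coaster_middle_centre in the frame of mark_middle below 0.004 m and angle between the x axis of coaster_middle_centre and the x axis of mark_middle, either way round below 0.1 rad and x of coaster_right_centre in the frame of mark_right between -0.005 and 0.005 m and y of coaster_right_centre in the frame of mark_right between -0.009 and 0.009 m and z of coaster_right_centre in the frame of mark_right below 0.004 m and angle between the x axis of coaster_right_centre and the x axis of mark_right, either way round below 0.1 rad and value of joint press_lever between 1.605 and 1.715 rad and velocity of joint press_lever between -0.05 and 0.05 rad/s and contact force between any of the fingers, the arm and press_lever_c3 above 2 N and contact force between pad_left and coaster_left_c0 above 0.8 N and contact force between pad_middle and coaster_middle_c0 above 0.8 N and contact force between pad_right and coaster_right_c0 above 0.8 N); the arm keeps its last pose, push and grip.
It fails at once if the lever is pushed well into the red (beyond 1.745 rad) (value of joint press_lever above 1.745 rad).
It fails at once if a bystander is moved more than 25 mm or tipped over (distance of any of call_bell, ink_pad, customer_display, coin_dish, jar_plum, loyalty_stamp from where it was at the start of the episode above 0.025 m or angle between any of call_bell, ink_pad, customer_display, coin_dish, jar_plum, loyalty_stamp's own z axis and vertical above 0.5 rad).
It also fails if it takes over 72 s, if anything falls off the work surface, if the arm or the gripper's body presses on something with over 40 N, if the wrist force passes 120 N, or if a joint passes its speed limit or range.

### The arm

A 7-joint arm with a two-finger parallel gripper is mounted at the origin on a cart in front of the work surface, level with it; the furniture and walls round the work are solid. World frame = base frame: x ahead of the robot, y to its left, z up, the work surface at z = 0. Lengths are in m, angles in rad, forces in N, time in s.
With the tool pointing down it reaches from about 0.425 to 0.925 m from the base axis. Payload 6.8 kg.
Tool frame: the origin (TCP) lies between the finger pads; the fingertips stand 22 mm ahead of it and the grasp point (between the pads) lies 3 mm ahead of it (bot.tip_reach is the distance from the TCP to the fingertips, in m); z points along the fingers, x is the direction in which the jaws open and shut, and the axes are right-handed (so a half turn about z gives the same grasp; the last joint's range is limited). The gripper opens to 85 mm and grips with 20 to 120 N. Pads are 22 mm wide; open, the fingers measure 114 mm over their backs; the gripper's body (76 mm by 85 mm) begins 54 mm behind the grasp point. The pads swing forward as they close: fully open they stand 13 mm farther back than shut.
Start: joints at [1.118, 0.477, 0.022, 1.555, -0.011, 1.109, -0.083], TCP at [0.228, -0.635, 0.253] pointing down, gripper open.
Joint ranges: [-2.96, 2.96], [-0.34, 2.1], [-1.41, 1.46], [0.24, 2.44], [-1.37, 4.51], [0.17, 1.92], [-2.96, 2.96]. Speed limits (rad/s): [2.39, 2.39, 3.14, 3.14, 3.14, 3.14, 3.14].

### API

Orientations are given as a unit quaternion [w, x, y, z].
In Python, from station import bot gives the robot as it stands.
- The arm moves only by the tool step_arm, never from a script. Its argument "targets" is a list of rows, each a list of 5 numbers: the shift along the tool's x, y, z in mm, then the turn about the tool's z in degrees, then the closure, from 0 (fully open) to 1 (shut). In form: [[dx, dy, dz, spin, jaw], ...]. A call has 1 to 20 rows; each row is the pose to reach, as a shift and turn from the pose commanded when the call began, along the tool's axes at that moment; what a row does not reach only later rows make up. A row lasts 1/12 s, in which the tool goes at most 41.7 mm and 7.16 degrees, less where a joint would pass 70% of its speed; a pose out of reach is approached as far as the arm can. A call with a gripper value outside its range is refused whole. The fingers move at their own pace and stop on an object; "newtons" is the grip in N (left out, the last holds). Time passes only in rows, so rows that repeat a pose let the fingers close. It gives the time, the measured TCP pose, the force and the opening at its end, in the units of the state.
- bot.get_obs(): the state, without advancing time (a new reading comes with each control period).
- bot.read_camera(name): name is "scene" or "top"; returns a dict with "frame" (400x640x3 uint8, red, green, blue), "z_map" (400x640 float32, m along the optical axis (not along the pixel's ray), 0 where there is no reading), "fov_y" (degrees; the focal length in pixels is half the picture's height over the tangent of half this angle, whatever the lens; pixels are square), "cx", "cy" (the principal point, pixels), "R" (3x3) and "t" (3): a world point X has camera coordinates R X + t. Camera axes: x right, y down, z forward; pixel columns grow to the right and rows downward; lengths in m; the calibration is good to about 2 mm. A picture is of the moment at which its call begins.
- bot.hand_in(): hands the job in, once; it reports no verdict.
The state is a dict: "t": time; "q": joint angles; "joint_vel": joint speeds; "joint_torque": joint torques, N m; "eef_pos": TCP position; "tool_rot": TCP orientation; "contact_force": force on the tool from outside, world axes, zero at the start; "torque": the same for the moment, N m; "gripper_width": opening from 0.0 (shut) to 1.0 (fully open).
Only numpy, scipy, OpenCV 4.12 (cv2) and the standard library are available. Lean on these libraries where they do the work, as an engineer would, in place of code of your own. Each camera call takes 0.05 s, during which the arm holds its last target.

## Working session

There is one attempt and no reset: what is moved stays moved. The work goes in short steps, Python scripts to look and compute and a tool call to move; the robot and the scene stay as the last step left them, time stands still between calls to the robot, and variables do not carry over. Pictures are saved under pics/ and viewed, and the job is handed in when it is done.

Besides the shell and the picture viewer there is one more tool, called after "Emit:" as a command line: name --pt "numbers of a row" for each row, then --argument value for the rest. step_arm: Moves the arm, as the interface text tells. Its arguments: {"type":"object","properties":{"targets":{"type":"array"},"newtons":{"type":"number"}},"required":["targets"]}

```bash
ls; mkdir -p pics; python3 - <<'E'
from station import bot
import cv2,numpy as np
o=bot.get_obs(); print({k:np.round(v,3).tolist() for k,v in o.items()})
for n in("scene","top"):
    c=bot.read_camera(n); cv2.imwrite(f"pics/{n}0.png",c["frame"][:,:,::-1]); np.savez(f"{n}0.npz",**c)
    print(n,c["fov_y"],c["cx"],c["cy"],np.round(c["R"],3).tolist(),c["t"])
E
```

```text
pics
{'t': 0.0, 'q': [1.118, 0.478, 0.022, 1.556, -0.012, 1.109, -0.083], 'joint_vel': [0.0, 0.0, 0.002, 0.001, -0.002, -0.0, -0.001], 'joint_torque': [-0.001, -59.647, 1.608, -28.12, 0.012, 0.01, -0.0], 'eef_pos': [0.228, -0.635, 0.252], 'tool_rot': [-0.0, 0.818, -0.575, -0.001], 'contact_force': [0.557, 0.431, 0.129], 'torque': [0.035, 0.008, -0.034], 'gripper_width': 1.002}
scene 45.841948521262864 321.3700539713689 203.2254718142877 [[-0.547, -0.837, -0.009], [-0.627, 0.417, -0.658], [0.555, -0.354, -0.753]] [0.1868888  0.45269424 1.31273051]
top 48.738951789821265 320.5993683601358 201.64896561865305 [[0.464, -0.886, 0.01], [-0.804, -0.426, -0.415], [0.371, 0.185, -0.91]] [-0.34539574  0.41276707  1.47360484]
```

View pics/scene0.png

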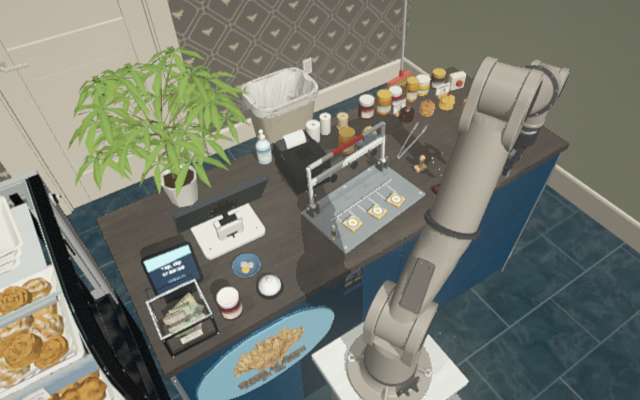

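View pics/top0.png

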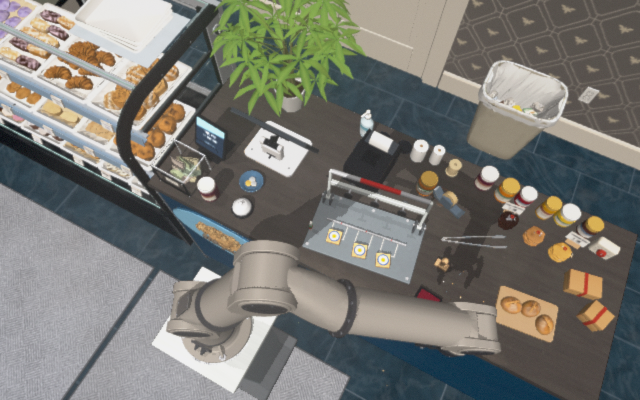

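```bash
python3 - <<'E'
import cv2
t=cv2.imread("pics/top0.png")[160:290,290:450]; cv2.imwrite("pics/top0c.png",cv2.resize(t,None,fx=4.6,fy=4.6,interpolation=cv2.INTER_CUBIC))
t=cv2.imread("pics/scene0.png")[120:260,290:440]; cv2.imwrite("pics/scene0c.png",cv2.resize(t,None,fx=4.2,fy=4.2,interpolation=cv2.INTER_CUBIC))
E
```

```text
(no output)
```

View pics/top0c.png

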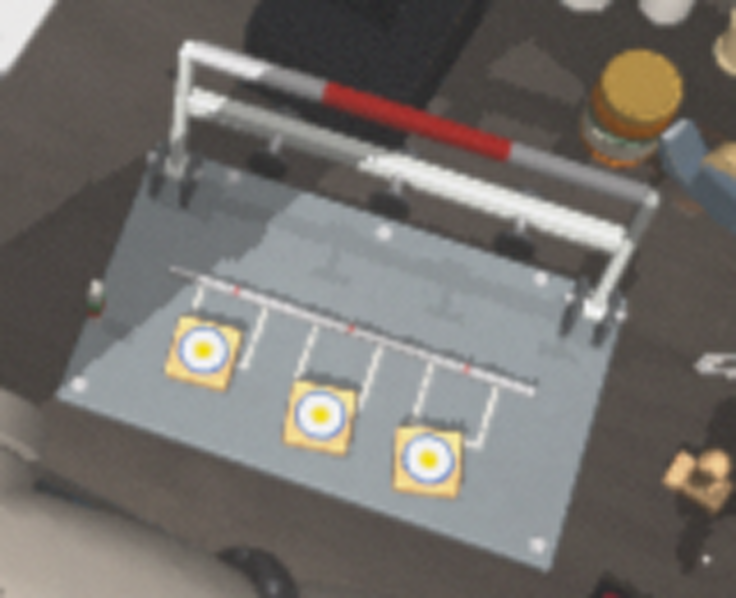

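View pics/scene0c.png

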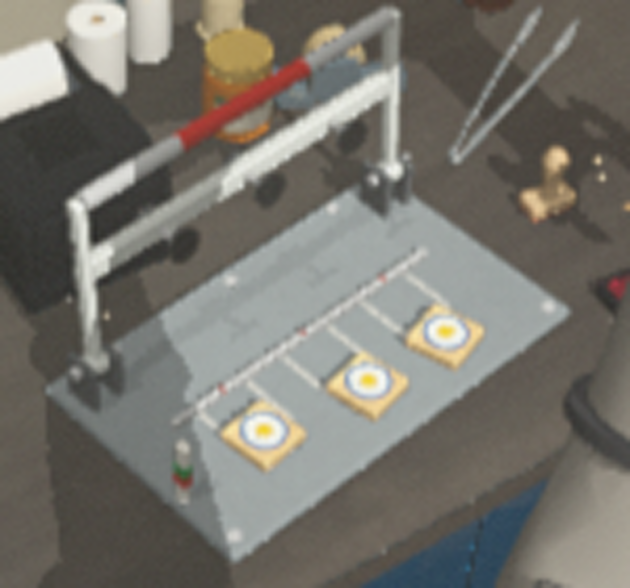

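```bash
cat > h.py <<'E'
import numpy as np,cv2
def ray(c,uv,z):
    f=200/np.tan(np.radians(float(c["fov_y"]))/2)
    uv=np.atleast_2d(np.asarray(uv,float)); d=np.c_[(uv[:,0]-c["cx"])/f,(uv[:,1]-c["cy"])/f,np.ones(len(uv))]@c["R"]
    o=-c["R"].T@c["t"]; s=(z-o[2])/d[:,2]; return o+s[:,None]*d
def proj(c,X):
    f=200/np.tan(np.radians(float(c["fov_y"]))/2)
    p=np.atleast_2d(X)@c["R"].T+c["t"]; return np.c_[p[:,0]/p[:,2]*f+c["cx"],p[:,1]/p[:,2]*f+c["cy"]]
def blobs(m,amin=4):
    n,l,s,ce=cv2.connectedComponentsWithStats(m.astype(np.uint8),connectivity=8)
    return [(int(s[i,4]),ce[i],l==i) for i in range(1,n) if s[i,4]>=amin]
E
python3 - <<'E'
from h import *
R={}
win={"top":(290,160,450,290),"scene":(290,120,440,260)}
man={"top":dict(off=(290,160),k=4.6,corn=[(62,398),(550,570)],dots=[(237,290),(350,328),(467,369)]),
 "scene":dict(off=(290,120),k=4.2,corn=[(232,558),(568,312)],dots=[(222,389),(303,331),(382,277)])}
for n in("top","scene"):
    c=dict(np.load(n+"0.npz")); hsv=cv2.cvtColor(c["frame"],cv2.COLOR_RGB2HSV).astype(int); H,S,V=hsv[...,0],hsv[...,1],hsv[...,2]
    x0,y0,x1,y1=win[n]; W=np.zeros(H.shape,bool); W[y0:y1,x0:x1]=1
    print(n)
    red=W&((H<6)|(H>172))&(S>140)&(V>70)
    b=max(blobs(red),key=lambda b:b[0]); print("handle",b[0],b[1],ray(c,b[1],.221).round(4))
    ys,xs=np.nonzero(b[2]); 
    P=ray(c,np.c_[xs,ys],.221)[:,:2]; u=np.linalg.svd(P-P.mean(0))[2][0]; print("axis deg",np.degrees(np.arctan2(u[1],u[0])))
    yel=W&(H>=20)&(H<=32)&(S>170)&(V>150)
    for a,ce,m in blobs(yel,3):
        print("yellow",a,ce.round(1),ray(c,ce,.026)[0].round(4))
    m=man[n]
    for k,z in(("corn",.012),("dots",.021)):
        uv=np.array(m[k])/m["k"]+m["off"]; print(k,ray(c,uv,z).round(4).tolist())
E
```

```text
top
handle 194 [380.05154639 185.86082474] [[ 0.615  -0.2853  0.221 ]]
axis deg -82.53524118721774
yellow 4 [333.5 235.5] [ 0.4565 -0.2026  0.026 ]
yellow 4 [359.5 249.5] [ 0.4526 -0.3077  0.026 ]
yellow 4 [382.5 259.5] [ 0.4572 -0.3948  0.026 ]
corn [[0.3738, -0.1247, 0.012], [0.4259, -0.5137, 0.012]]
dots [[0.5148, -0.2059, 0.021], [0.5276, -0.2987, 0.021], [0.5394, -0.3939, 0.021]]
scene
handle 130 [347.1        144.22307692] [[ 0.6165 -0.2854  0.221 ]]
axis deg -81.4004965075177
corn [[0.3736, -0.1145, 0.012], [0.425, -0.5054, 0.012]]
dots [[0.5132, -0.2021, 0.021], [0.528, -0.2965, 0.021], [0.5407, -0.3915, 0.021]]
```

```bash
python3 - <<'E'
from h import *
from station import bot
print(bot.tip_reach)
yaw=np.radians(7.8);O=np.array([.5005,-.301])
ex=np.array([np.cos(yaw),np.sin(yaw)]);ey=np.array([-ex[1],ex[0]])
C=[(.4565,-.2026),(.4526,-.3077),(.4572,-.3948)]
for n in("top","scene"):
    c=dict(np.load(n+"0.npz"))
    # rectify bed plane z=.026 in press frame, 0.5mm/px ; rows: x from +60 to -110, cols: y +150..-150
    xs=np.arange(60,-110,-.5)/1e3; ys=np.arange(160,-160,-.5)/1e3
    X,Y=np.meshgrid(xs,ys,indexing="ij"); P=O+X[...,None]*ex+Y[...,None]*ey
    P=np.concatenate([P,np.full(X.shape+(1,),.026)],-1).reshape(-1,3)
    uv=proj(c,P).reshape(X.shape+(2,)).astype(np.float32)
    im=cv2.remap(c["frame"],uv[...,0],uv[...,1],cv2.INTER_CUBIC); cv2.imwrite(f"pics/rect_{n}.png",im[:,:,::-1])
    hsv=cv2.cvtColor(im,cv2.COLOR_RGB2HSV).astype(int)
    m=((hsv[...,0]>8)&(hsv[...,0]<32)&(hsv[...,1]>70)&(hsv[...,2]>90)).astype(np.uint8)
    for k in cv2.findContours(m,cv2.RETR_EXTERNAL,cv2.CHAIN_APPROX_NONE)[0]:
        if cv2.contourArea(k)<2000: continue
        r=cv2.minAreaRect(k); print(n,"x %.1f y %.1f"%(60-.5*r[0][1],160-.5*r[0][0]),np.array(r[1])/2,r[2])
E
```

```text
0.022
top x -56.8 y -87.7 [53.082798   51.33991623] 76.70142364501953
top x -51.5 y 0.3 [53.22119522 50.78747177] 81.98291015625
top x -32.5 y 101.8 [53.28173447 50.85379028] 86.18592071533203
scene x -56.3 y -82.0 [52.61243057 55.46907806] 76.37300109863281
scene x -51.6 y 6.2 [52.53803253 54.65935516] 81.8698959350586
scene x -32.4 y 106.9 [54.53121185 53.68755341] 85.60128784179688
```

View pics/rect_top.png

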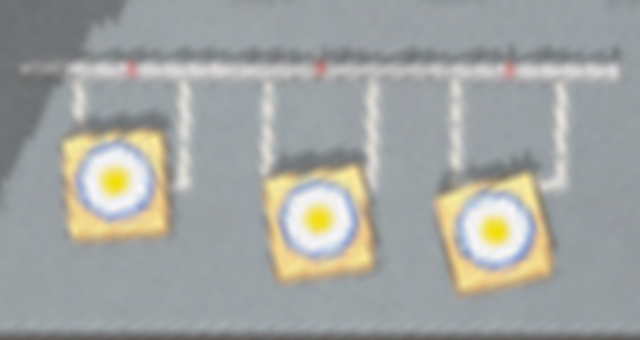

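View pics/rect_scene.png

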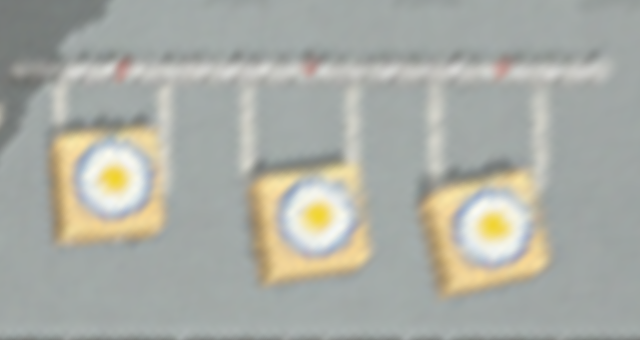

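```bash
cat >> h.py <<'E'
yaw=np.radians(7.8);O=np.array([.5005,-.301])
ex=np.array([np.cos(yaw),np.sin(yaw)]);ey=np.array([-ex[1],ex[0]])
from scipy.spatial.transform import Rotation as Ro
def state():
    from station import bot
    o=bot.get_obs(); w,x,y,z=o["tool_rot"]; M=Ro.from_quat([x,y,z,w]).as_matrix(); p=np.array(o["eef_pos"])
    d=p[:2]-O; a=np.degrees(np.arctan2(M[1,0],M[0,0]))
    print("t",round(o["t"],2),"p",p.round(4),"press xy mm",(np.array([d@ex,d@ey])*1e3).round(1),"toolx yaw rel press -y",round(a+90-7.8,2),"F",np.round(o["contact_force"],1),"w",round(o["gripper_width"],3),"tilt",np.degrees(np.arccos(-M[2,2])).round(2))
    return p,M,a
def go(px,py,z,rel):
    "target press xy mm, TCP z mm, yaw rel deg -> row"
    p,M,a=state(); t=np.r_[O+px/1e3*ex+py/1e3*ey,z/1e3]
    print("row",((t-p)@M*1e3).round(1),"spin",round(-((rel-90+7.8)-a),1))
E
python3 -c "
from h import *
go(-55,-87,250,13.5);go(-55,-87,80,13.5)"
```

```text
t 0.1 p [ 0.228  -0.6348  0.2524] press xy mm [-315.3 -293.7] toolx yaw rel press -y 11.96 F [-1.2  0.3  0.5] w 1.001 tilt 0.1
row [-148.3 -297.5    2.6] spin -1.5
t 0.1 p [ 0.228  -0.6348  0.2524] press xy mm [-315.3 -293.7] toolx yaw rel press -y 11.96 F [-1.2  0.3  0.5] w 1.001 tilt 0.1
row [-148.  -297.5  172.6] spin -1.5
```

Emit:
step_arm --pt "-148 -297.5 40 -1.5 0.18" --pt "-148 -297.5 40 -1.5 0.18" --pt "-148 -297.5 40 -1.5 0.18" --pt "-148 -297.5 40 -1.5 0.18" --pt "-148 -297.5 40 -1.5 0.18" --pt "-148 -297.5 40 -1.5 0.18" --pt "-148 -297.5 40 -1.5 0.18" --pt "-148 -297.5 40 -1.5 0.18" --pt "-148 -297.5 40 -1.5 0.18" --pt "-148 -297.5 80 -1.5 0.18" --pt "-148 -297.5 120 -1.5 0.18" --pt "-148 -297.5 173 -1.5 0.18" --pt "-148 -297.5 173 -1.5 0.18" --pt "-148 -297.5 173 -1.5 0.18" --pt "-148 -297.5 173 -1.5 0.18" --newtons 25

```text
t: 1.35
eef_pos: [0.4583, -0.3958, 0.0809]
tool_rot: [-0.0, 0.825, -0.565, -0.0]
contact_force: [1.0, -0.6, 0.2]
gripper_width: 0.82
```

```bash
cat >> h.py <<'E'
def look(tag):
    from station import bot
    for n,(x0,y0,x1,y1) in {"top":(280,150,460,300),"scene":(270,110,450,270)}.items():
        c=bot.read_camera(n); np.savez("last_"+n+".npz",**c)
        cv2.imwrite(f"pics/{n}_{tag}.png",cv2.resize(c["frame"][y0:y1,x0:x1,::-1],None,fx=3.6,fy=3.6,interpolation=cv2.INTER_CUBIC))
E
python3 -c "
from h import *
go(-55,-87,39,13.5); look('a')"
```

```text
t 1.35 p [ 0.4583 -0.3958  0.0809] press xy mm [-54.7 -88.2] toolx yaw rel press -y 13.44 F [ 1.  -0.6  0.2] w 0.82 tilt 0.02
row [-1.2  0.  41.9] spin -0.1
```

View pics/scene_a.png

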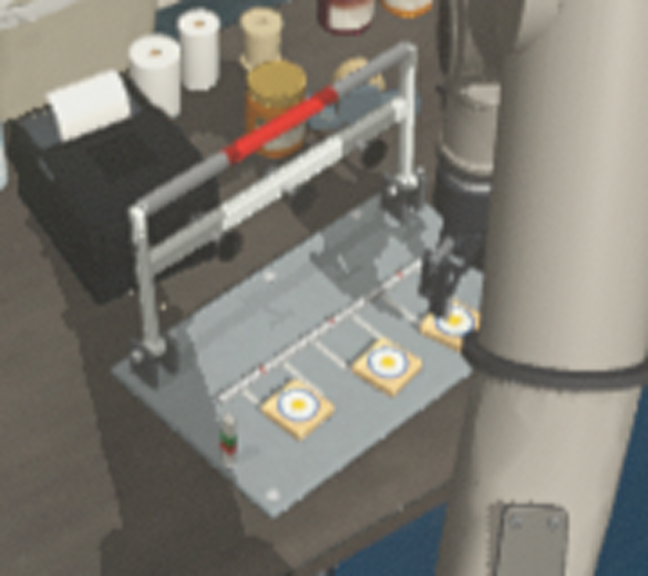

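View pics/top_a.png

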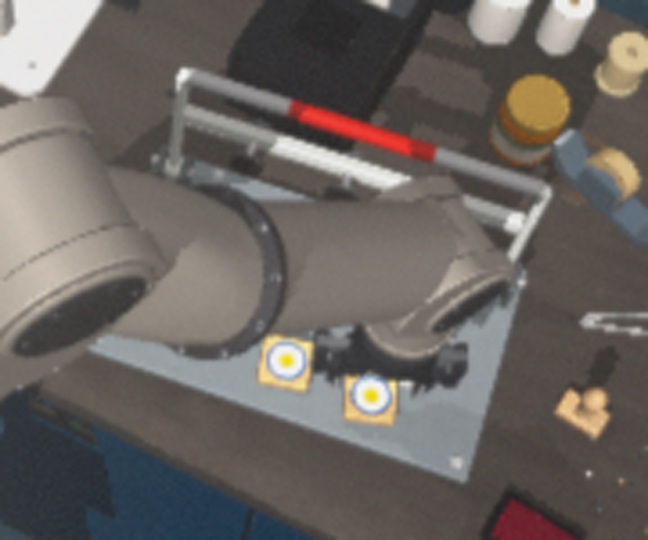

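Emit:
step_arm --pt "-1 0 30 0 0.18" --pt "-1 0 46 0 0.18" --pt "-1 0 46 0 0.18" --pt "-1 0 46 0 0.6" --pt "-1 0 46 0 0.6" --pt "-1 0 46 0 0.6" --pt "-1 0 46 0 0.6" --pt "-1 0 46 0 0.6" --pt "-1 0 46 0 0.6" --newtons 25

```text
t: 2.2
eef_pos: [0.4592, -0.3957, 0.0367]
tool_rot: [0.0, 0.825, -0.565, 0.002]
contact_force: [-0.5, 0.1, 8.0]
gripper_width: 0.574
```

```bash
python3 -c "
from h import *
go(-55,-95,35,0);go(-7,-95,35,0); look('b')"
```

```text
t 2.2 p [ 0.4592 -0.3957  0.0367] press xy mm [-53.8 -88.2] toolx yaw rel press -y 13.44 F [-0.5  0.1  8. ] w 0.574 tilt 0.23
row [6.3 2.7 1.7] spin 13.4
t 2.2 p [ 0.4592 -0.3957  0.0367] press xy mm [-53.8 -88.2] toolx yaw rel press -y 13.44 F [-0.5  0.1  8. ] w 0.574 tilt 0.23
row [ 17.5 -43.9   1.8] spin 13.4
```

View pics/scene_b.png

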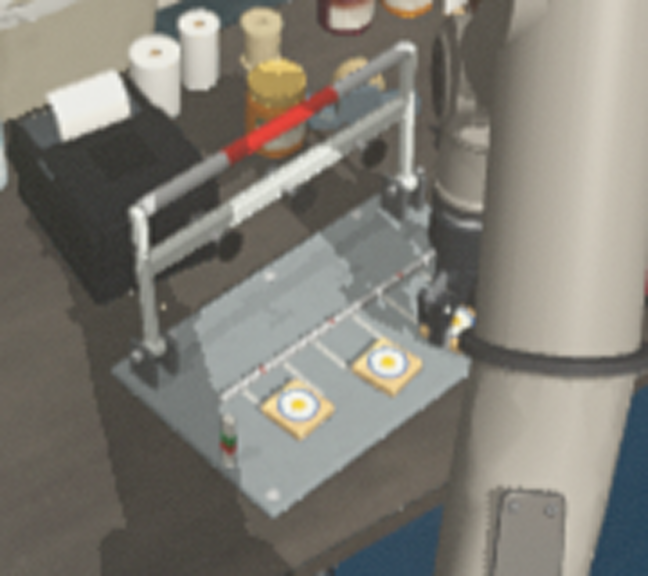

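View pics/top_b.png

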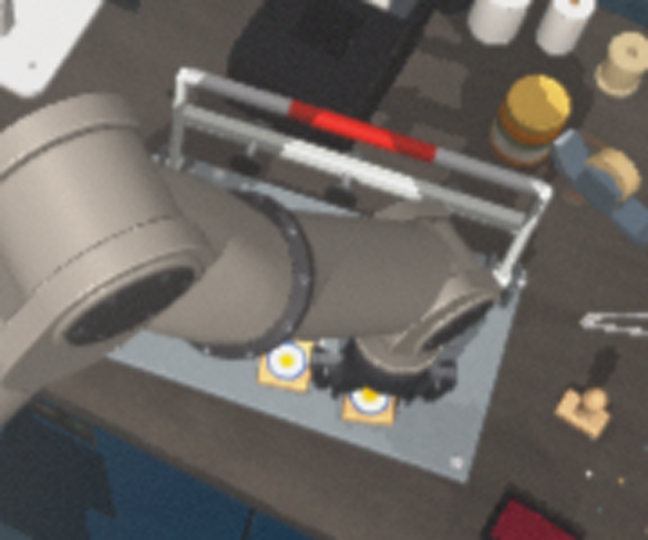

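Emit:
step_arm --pt "6 3 -2 7 0.6" --pt "6 3 -2 13.4 0.6" --pt "9 -10 -2 13.4 0.6" --pt "12 -22 -2 13.4 0.6" --pt "15 -34 -2 13.4 0.6" --pt "17.5 -44 -2 13.4 0.6" --pt "17.5 -44 -2 13.4 0.6" --pt "17.5 -44 -2 13.4 0.6"

```text
t: 2.97
eef_pos: [0.5075, -0.3941, 0.0368]
tool_rot: [-0.001, 0.755, -0.656, 0.001]
contact_force: [1.3, 1.9, 3.0]
gripper_width: 0.575
```

```bash
python3 -c "
from h import *
go(0,-95,37,0); look('c')"
```

```text
t 2.97 p [ 0.5075 -0.3941  0.0368] press xy mm [ -5.7 -93.2] toolx yaw rel press -y 0.23 F [1.3 1.9 3. ] w 0.575 tilt 0.15
row [ 1.8 -5.7 -0.2] spin 0.2
```

View pics/scene_c.png

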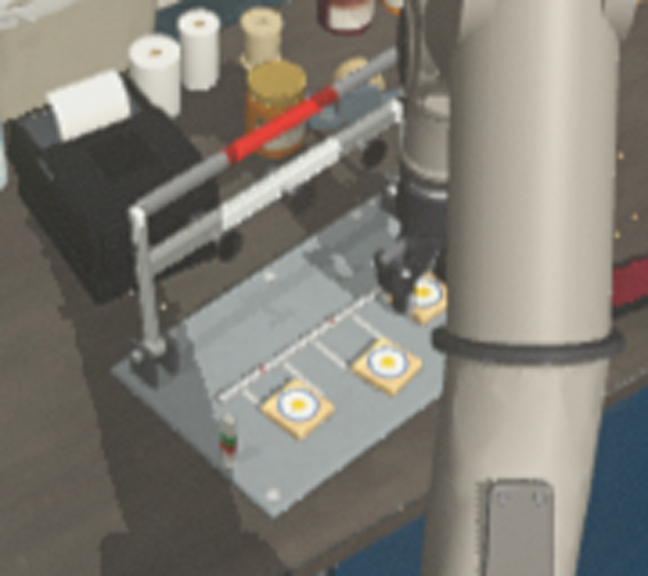

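View pics/top_c.png

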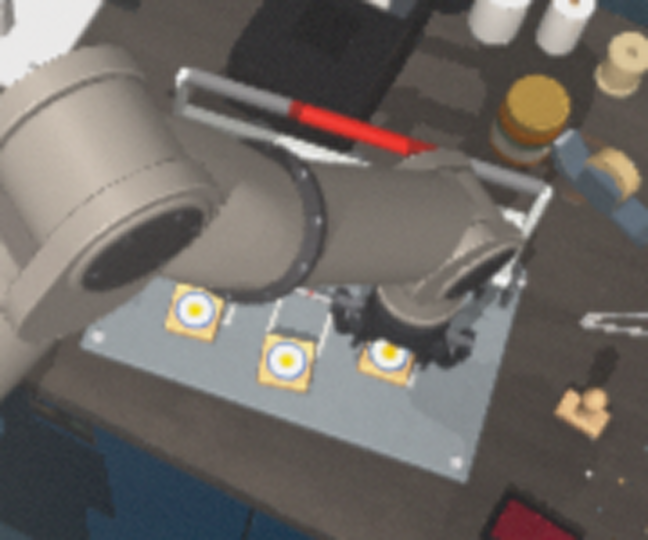

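```bash
cat >> h.py <<'E'
def stick():
    for n in("top","scene"):
        c=dict(np.load(f"last_{n}.npz")); hsv=cv2.cvtColor(c["frame"],cv2.COLOR_RGB2HSV).astype(int); H,S,V=hsv[...,0],hsv[...,1],hsv[...,2]
        x0,y0,x1,y1=(300,195,430,290) if n=="top" else (320,170,420,250)
        W=np.zeros(H.shape,bool);W[y0:y1,x0:x1]=1
        for a,ce,m in blobs(W&(H>=20)&(H<=32)&(S>140)&(V>120),2):
            d=ray(c,ce,.026)[0,:2]-O; print(n,a,ce.round(1),(np.array([d@ex,d@ey])*1e3).round(1))
E
python3 -c "
from h import *
stick()"
```

```text
top 7 [334.  235.7] [-30.4 101.6]
top 10 [388.  247.2] [ -5.5 -92.5]
top 7 [359.  249.7] [-49.7   1.3]
scene 6 [386.5 190.5] [ -4.6 -90.2]
scene 3 [377. 210.] [-47.1   1.7]
scene 4 [352.  221.8] [-27.7 103.4]
```

Emit:
step_arm --pt "2 -2 0 0.2 0.6" --pt "2 -4 0 0.2 0.6" --pt "2 -6 0 0.2 0.6" --pt "2 -8 0 0.2 0.6" --pt "2 -8 0 0.2 0.6" --pt "2 -8 0 0.2 0.6"

```text
t: 3.57
eef_pos: [0.511, -0.3967, 0.0368]
tool_rot: [0.001, 0.752, -0.659, -0.001]
contact_force: [-4.4, 1.5, 8.1]
gripper_width: 0.576
```

```bash
python3 -c "
from h import *
state(); look('d');stick()"
```

```text
t 3.57 p [ 0.511  -0.3967  0.0368] press xy mm [ -2.6 -96.2] toolx yaw rel press -y -0.25 F [-4.4  1.5  8.1] w 0.576 tilt 0.17
top 7 [334.  235.7] [-30.4 101.6]
top 10 [388.7 246.7] [ -2.9 -94.4]
top 7 [359.  249.7] [-49.7   1.3]
scene 4 [386.5 189.5] [ -1.2 -93.8]
scene 3 [377. 210.] [-47.1   1.7]
scene 4 [352.  221.8] [-27.7 103.4]
```

Emit:
step_arm --pt "0 -2 -1 0 0.6" --pt "0 -4 -1 0 0.6" --pt "0 -4 -1 0 0.6" --pt "0 -4 -1 0 0.6" --pt "0 -4 -1 0 0.6"

```text
t: 4.08
eef_pos: [0.5146, -0.3962, 0.0368]
tool_rot: [0.001, 0.752, -0.659, -0.002]
contact_force: [-5.1, -0.5, 4.4]
gripper_width: 0.575
```

```bash
python3 -c "
from h import *
state(); look('e');stick()"
```

```text
t 4.08 p [ 0.5146 -0.3962  0.0368] press xy mm [  1.  -96.2] toolx yaw rel press -y -0.23 F [-5.1 -0.5  4.4] w 0.575 tilt 0.24
top 7 [334.  235.7] [-30.4 101.6]
top 9 [389. 246.] [  0.  -94.6]
top 7 [359.  249.7] [-49.7   1.3]
scene 4 [385.5 189. ] [  3.  -92.8]
scene 3 [377. 210.] [-47.1   1.7]
scene 4 [352.  221.8] [-27.7 103.4]
```

View pics/scene_e.png

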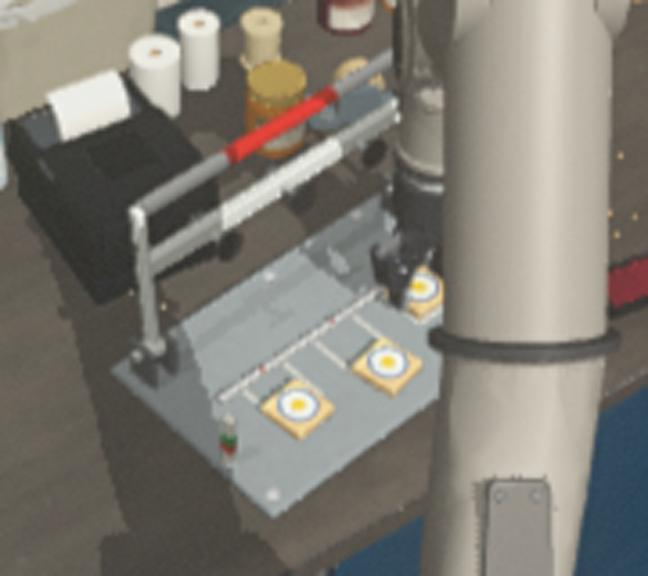

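Emit:
step_arm --pt "0 -2 -1 0 0.6" --pt "0 -4 -1 0 0.6" --pt "0 -4 -1 0 0.6" --pt "0 -4 -1 0 0.6" --pt "0 -4 -1 0 0.6"

```text
t: 4.6
eef_pos: [0.5148, -0.3961, 0.0369]
tool_rot: [0.003, 0.752, -0.659, -0.004]
contact_force: [-13.3, -1.0, 6.5]
gripper_width: 0.579
```

```bash
python3 -c "
from h import *
state(); look('e');stick()"
```

```text
t 4.6 p [ 0.5148 -0.3961  0.0369] press xy mm [  1.2 -96.2] toolx yaw rel press -y -0.31 F [-13.3  -1.    6.5] w 0.579 tilt 0.61
top 7 [334.  235.7] [-30.4 101.6]
top 9 [389. 246.] [  0.  -94.6]
top 7 [359.  249.7] [-49.7   1.3]
scene 4 [385.5 189. ] [  3.  -92.8]
scene 3 [377. 210.] [-47.1   1.7]
scene 4 [352.  221.8] [-27.7 103.4]
```

Emit:
step_arm --pt "0 4 0 0 0.6" --pt "0 4 0 0 0.18" --pt "0 4 0 0 0.18" --pt "0 4 0 0 0.18" --pt "0 4 0 0 0.18" --pt "0 4 -20 0 0.18" --pt "0 4 -45 0 0.18" --pt "0 4 -45 0 0.18" --pt "0 40 -45 0 0.18" --pt "0 55 -45 0 0.18" --pt "0 55 -45 0 0.18"

```text
t: 5.62
eef_pos: [0.4624, -0.4035, 0.0832]
tool_rot: [0.001, 0.751, -0.66, -0.001]
contact_force: [-1.1, 1.1, 0.1]
gripper_width: 0.819
```

```bash
python3 -c "
from h import *
go(-49.5,1,80,8); look('f');stick()"
```

```text
t 5.62 p [ 0.4624 -0.4035  0.0832] press xy mm [-51.6 -96.4] toolx yaw rel press -y -0.38 F [-1.1  1.1  0.1] w 0.819 tilt 0.18
row [-97.4  -1.5   3.2] spin -8.4
top 7 [359.  249.7] [-49.7   1.3]
scene 4 [386.  189.5] [  0.  -92.4]
scene 3 [377. 210.] [-47.1   1.7]
scene 4 [352.  221.8] [-27.7 103.4]
```

View pics/scene_f.png

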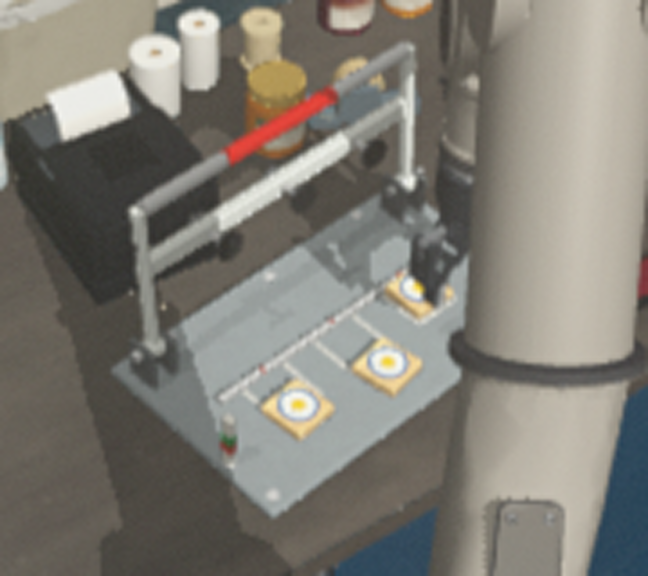

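View pics/top_f.png

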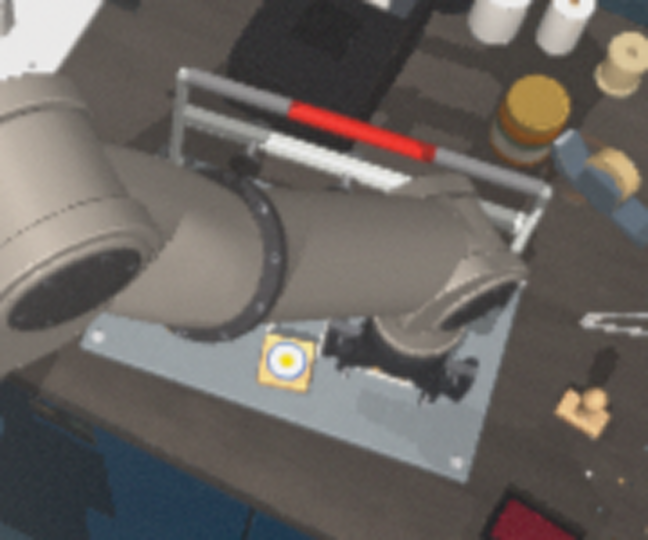

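Emit:
step_arm --pt "-97.5 -1.5 3 -8.4 0.18" --pt "-97.5 -1.5 3 -8.4 0.18" --pt "-97.5 -1.5 3 -8.4 0.18" --pt "-97.5 -1.5 3 -8.4 0.18" --pt "-97.5 -1.5 30 -8.4 0.18" --pt "-97.5 -1.5 46 -8.4 0.18" --pt "-97.5 -1.5 46 -8.4 0.18" --pt "-97.5 -1.5 46 -8.4 0.18" --pt "-97.5 -1.5 46 -8.4 0.6" --pt "-97.5 -1.5 46 -8.4 0.6" --pt "-97.5 -1.5 46 -8.4 0.6" --pt "-97.5 -1.5 46 -8.4 0.6" --pt "-97.5 -1.5 46 -8.4 0.6" --pt "-97.5 -1.5 46 -8.4 0.6"

```text
t: 6.88
eef_pos: [0.4564, -0.306, 0.0385]
tool_rot: [-0.0, 0.799, -0.602, 0.001]
contact_force: [1.2, -1.4, 5.4]
gripper_width: 0.575
```

```bash
python3 -c "
from h import *
go(-49.5,0.5,38,0);go(0,0.5,38,0); look('g');stick()"
```

```text
t 6.88 p [ 0.4564 -0.306   0.0385] press xy mm [-44.4   1.1] toolx yaw rel press -y 8.24 F [ 1.2 -1.4  5.4] w 0.575 tilt 0.17
row [-0.2  5.2  0.5] spin 8.2
t 6.88 p [ 0.4564 -0.306   0.0385] press xy mm [-44.4   1.1] toolx yaw rel press -y 8.24 F [ 1.2 -1.4  5.4] w 0.575 tilt 0.17
row [  6.9 -43.8   0.6] spin 8.2
top 7 [334.  235.7] [-30.4 101.6]
top 8 [388.9 246.1] [ -0.6 -94.3]
top 9 [358.9 249.7] [-49.7   1.7]
scene 6 [377.  210.5] [-48.7   3.3]
scene 4 [352.  221.8] [-27.7 103.4]
```

View pics/scene_g.png

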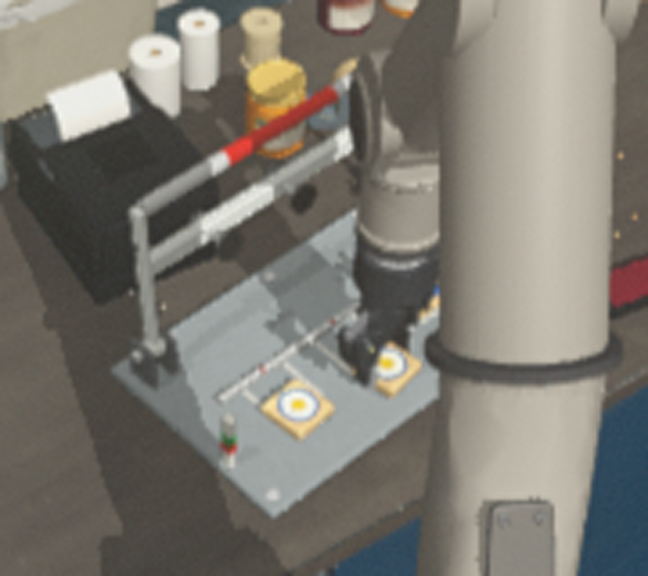

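Emit:
step_arm --pt "1 0 -1 4 0.6" --pt "1 0 -1 8.2 0.6" --pt "2 -12 -1 8.2 0.6" --pt "4 -24 -1 8.2 0.6" --pt "6 -36 -1 8.2 0.6" --pt "8 -46 -1 8.2 0.6" --pt "8 -48 -1 8.2 0.6" --pt "8 -50 -1 8.2 0.6" --pt "8 -50 -1 8.2 0.6" --pt "8 -50 -1 8.2 0.6"

```text
t: 7.82
eef_pos: [0.5058, -0.2992, 0.0386]
tool_rot: [0.0, 0.754, -0.657, 0.0]
contact_force: [-1.9, 0.5, 4.4]
gripper_width: 0.576
```

```bash
python3 -c "
from h import *
state(); look('h');stick()"
```

```text
t 7.82 p [ 0.5058 -0.2992  0.0386] press xy mm [5.5 1.1] toolx yaw rel press -y 0.08 F [-1.9  0.5  4.4] w 0.576 tilt 0.02
top 7 [334.  235.7] [-30.4 101.6]
top 8 [362.9 237.1] [0.  2.7]
top 8 [388.9 246.1] [ -0.6 -94.3]
scene 5 [366.8 202.4] [1.7 3.5]
scene 4 [352.  221.8] [-27.7 103.4]
```

View pics/scene_h.png

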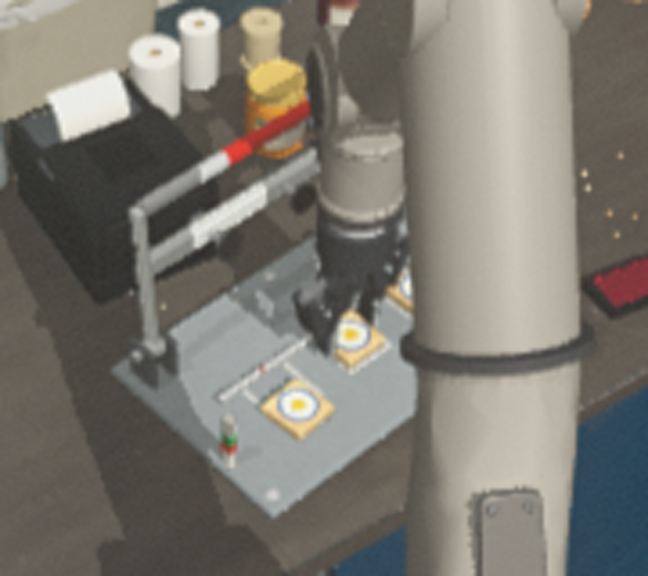

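Emit:
step_arm --pt "1 1 -1 0 0.6" --pt "2.5 0 -1 0 0.6" --pt "2.5 -3 -1 0 0.6" --pt "2.5 -5 -1 0 0.6" --pt "2.5 -5 -1 0 0.6" --pt "2.5 -5 -1 0 0.6"

```text
t: 8.42
eef_pos: [0.5064, -0.3016, 0.0386]
tool_rot: [0.002, 0.753, -0.658, -0.003]
contact_force: [-10.8, -0.7, 8.1]
gripper_width: 0.577
```

```bash
python3 -c "
from h import *
state(); look('i');stick()"
```

```text
t 8.42 p [ 0.5064 -0.3016  0.0386] press xy mm [ 5.8 -1.4] toolx yaw rel press -y -0.08 F [-10.8  -0.7   8.1] w 0.577 tilt 0.46
top 7 [334.  235.7] [-30.4 101.6]
top 6 [363.2 237.2] [0.2 1.7]
top 8 [388.9 246.1] [ -0.6 -94.3]
scene 3 [367. 202.] [2.6 1.7]
scene 4 [352.  221.8] [-27.7 103.4]
```

Emit:
step_arm --pt "0 4 0 0 0.6" --pt "0 4 0 0 0.18" --pt "0 4 0 0 0.18" --pt "0 4 0 0 0.18" --pt "0 4 0 0 0.18" --pt "0 4 -20 0 0.18" --pt "0 4 -45 0 0.18" --pt "0 4 -45 0 0.18" --pt "0 30 -45 0 0.18" --pt "-30 40 -45 0 0.18" --pt "-60 40 -45 0 0.18" --pt "-98 40 -45 0 0.18" --pt "-98 40 -45 0 0.18" --pt "-98 40 -45 0 0.18"

```text
t: 9.68
eef_pos: [0.4581, -0.2067, 0.0843]
tool_rot: [-0.0, 0.755, -0.655, -0.0]
contact_force: [0.8, -0.2, -0.5]
gripper_width: 0.82
```

```bash
python3 -c "
from h import *
go(-30,102,38,4); look('j');stick()"
```

```text
t 9.68 p [ 0.4581 -0.2067  0.0843] press xy mm [-29.2  99.1] toolx yaw rel press -y 0.32 F [ 0.8 -0.2 -0.5] w 0.82 tilt 0.05
row [-2.8  0.8 46.3] spin -3.7
top 8 [333.9 235.9] [-31.1 101.8]
top 8 [363.5 238. ] [-2.4 -0.4]
top 8 [388.9 246.1] [ -0.6 -94.3]
scene 5 [367.2 202.4] [0.7 2.5]
scene 4 [352.  221.8] [-27.7 103.4]
```

View pics/top_j.png

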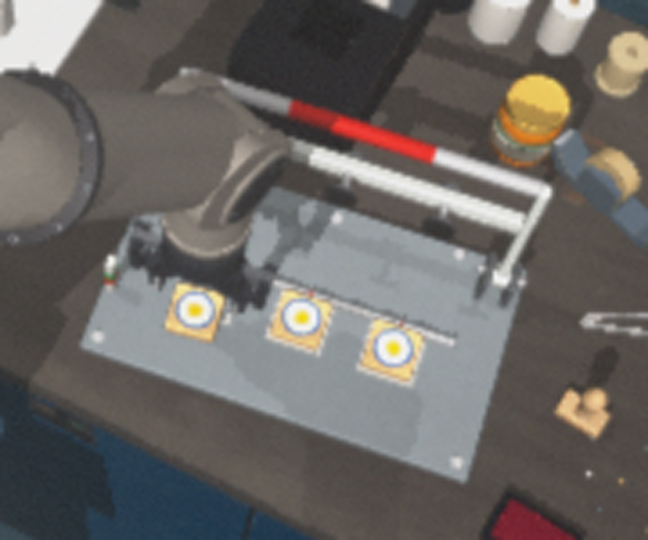

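View pics/scene_j.png

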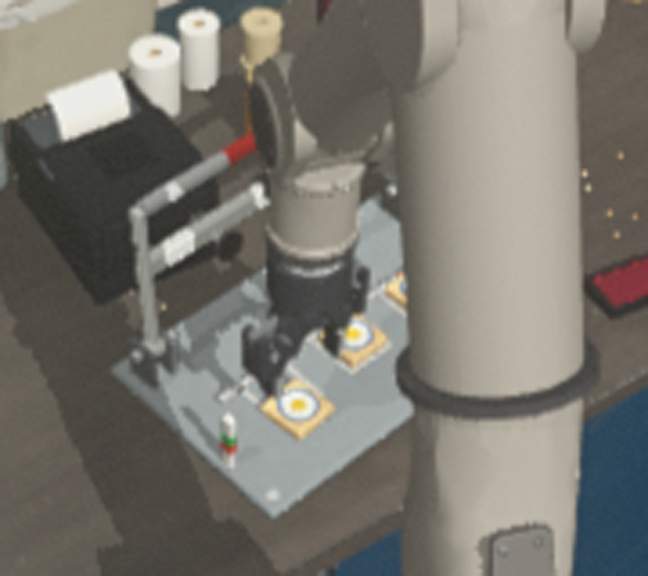

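Emit:
step_arm --pt "-3 2 20 -3.7 0.18" --pt "-3 2 46 -3.7 0.18" --pt "-3 2 46 -3.7 0.18" --pt "-3 2 46 -3.7 0.6" --pt "-3 2 46 -3.7 0.6" --pt "-3 2 46 -3.7 0.6" --pt "-3 2 46 -3.7 0.6" --pt "-3 2 46 -3.7 0.6" --pt "-3 2 46 -3.7 0.6"

```text
t: 10.53
eef_pos: [0.4558, -0.2067, 0.0389]
tool_rot: [-0.0, 0.775, -0.632, 0.001]
contact_force: [-0.6, -0.2, 2.0]
gripper_width: 0.576
```

```bash
python3 -c "
from h import *
go(-30,95,38,0);go(0,95,38,0); look('k');stick()"
```

```text
t 10.53 p [ 0.4558 -0.2067  0.0389] press xy mm [-31.5  99.5] toolx yaw rel press -y 3.75 F [-0.6 -0.2  2. ] w 0.576 tilt 0.07
row [ 4.6 -1.2  0.9] spin 3.7
t 10.53 p [ 0.4558 -0.2067  0.0389] press xy mm [-31.5  99.5] toolx yaw rel press -y 3.75 F [-0.6 -0.2  2. ] w 0.576 tilt 0.07
row [  6.5 -31.1   1. ] spin 3.7
top 8 [334.  235.5] [-29.6 101.8]
top 8 [363.5 238. ] [-2.4 -0.4]
top 7 [389.  246.3] [ -1.  -94.9]
scene 6 [352.  221.5] [-26.9 102.7]
```

Emit:
step_arm --pt "3 0 0 3.7 0.6" --pt "5 -10 0 3.7 0.6" --pt "7 -20 0 3.7 0.6" --pt "9 -28 0 3.7 0.6" --pt "9 -30 0 3.7 0.6" --pt "9 -32 0 3.7 0.6" --pt "9 -34 0 3.7 0.6" --pt "9 -34 0 3.7 0.6" --pt "9 -34 0 3.7 0.6"

```text
t: 11.38
eef_pos: [0.4868, -0.2098, 0.0388]
tool_rot: [0.002, 0.753, -0.658, -0.002]
contact_force: [-11.9, -2.2, 17.2]
gripper_width: 0.576
```

```bash
python3 -c "
from h import *
go(0,95,38,0); look('l');stick()"
```

```text
t 11.38 p [ 0.4868 -0.2098  0.0388] press xy mm [-1.2 92.2] toolx yaw rel press -y -0.05 F [-11.9  -2.2  17.2] w 0.576 tilt 0.37
row [-2.8 -1.2  0.8] spin -0.1
top 8 [338.8 228.8] [ 0.7 94.2]
top 8 [363.5 238. ] [-2.4 -0.4]
top 8 [388.9 246.1] [ -0.6 -94.3]
scene 4 [367.5 202.5] [-0.3  2. ]
scene 6 [348.  215.5] [ 1.7 94.7]
```

View pics/top_l.png

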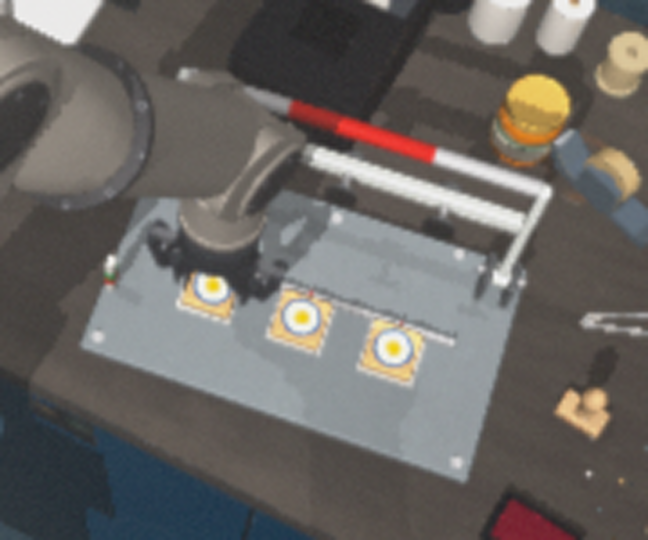

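View pics/scene_l.png

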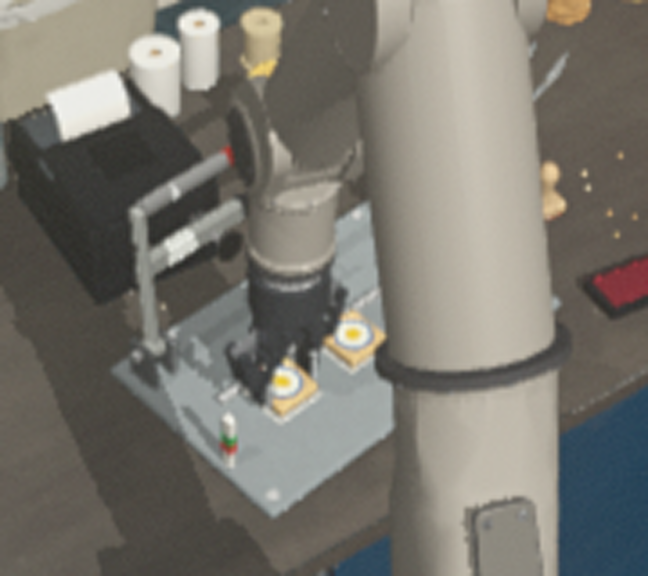

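Emit:
step_arm --pt "0 2 -1 0 0.6" --pt "0 3 -1 0 0.18" --pt "0 3 -1 0 0.18" --pt "0 3 -1 0 0.18" --pt "0 3 -1 0 0.18" --pt "0 3 -20 0 0.18" --pt "0 3 -60 0 0.18" --pt "0 3 -60 0 0.18" --pt "0 40 -100 0 0.18" --pt "0 60 -130 0 0.18" --pt "0 60 -130 0 0.18" --pt "0 60 -130 0 0.18"

```text
t: 12.48
eef_pos: [0.4313, -0.2178, 0.1705]
tool_rot: [-0.001, 0.753, -0.658, 0.002]
contact_force: [0.2, 0.2, -0.8]
gripper_width: 0.821
```

```bash
cat >> h.py <<'E'
def rect(tag):
    for n in("top","scene"):
        c=dict(np.load(f"last_{n}.npz"))
        xs=np.arange(60,-110,-.5)/1e3; ys=np.arange(160,-160,-.5)/1e3
        X,Y=np.meshgrid(xs,ys,indexing="ij"); P=O+X[...,None]*ex+Y[...,None]*ey
        P=np.concatenate([P,np.full(X.shape+(1,),.026)],-1).reshape(-1,3)
        uv=proj(c,P).reshape(X.shape+(2,)).astype(np.float32)
        im=cv2.remap(c["frame"],uv[...,0],uv[...,1],cv2.INTER_CUBIC); cv2.imwrite(f"pics/rect_{n}_{tag}.png",im[:,:,::-1])
        hsv=cv2.cvtColor(im,cv2.COLOR_RGB2HSV).astype(int)
        m=((hsv[...,0]>8)&(hsv[...,0]<32)&(hsv[...,1]>70)&(hsv[...,2]>90)).astype(np.uint8)
        for k in cv2.findContours(m,cv2.RETR_EXTERNAL,cv2.CHAIN_APPROX_NONE)[0]:
            if cv2.contourArea(k)<2000: continue
            r=cv2.minAreaRect(k); print(n,"x %.1f y %.1f"%(60-.5*r[0][1],160-.5*r[0][0]),np.array(r[1])/2,r[2])
E
python3 -c "
from h import *
state(); look('m');stick();rect('m')"
```

```text
t 12.48 p [ 0.4313 -0.2178  0.1705] press xy mm [-57.3  91.8] toolx yaw rel press -y -0.05 F [ 0.2  0.2 -0.8] w 0.821 tilt 0.26
top 7 [338.7 229. ] [-0.3 94. ]
top 8 [363.5 238. ] [-2.4 -0.4]
top 7 [389.  246.3] [ -1.  -94.9]
scene 3 [385.7 189.3] [  1.4 -92.1]
scene 4 [367.5 202.5] [-0.3  2. ]
scene 6 [348.  215.5] [ 1.7 94.7]
top x -15.0 y 93.5 [49.99999237 26.99999619] 0.0
top x -3.5 y -93.9 [49.75555801 51.74679947] 0.9710219502449036
top x -3.9 y 0.5 [49.47481155 52.41289139] 0.7848246097564697
scene x -4.0 y 5.4 [52.23801422 52.68241882] 89.20427703857422
scene x -3.8 y -88.9 [54.37340927 53.27215958] 0.7742202281951904
scene x -2.8 y 98.8 [52.5 52.5] 90.0
```

View pics/rect_top_m.png

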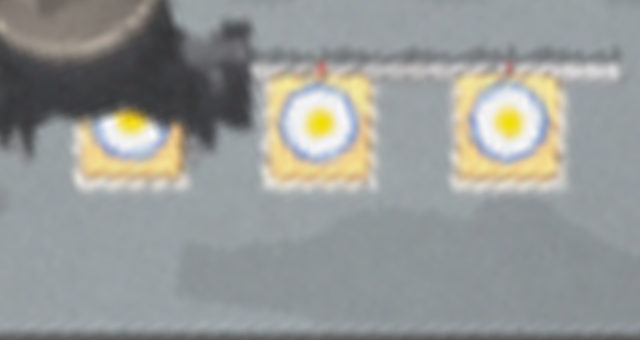

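View pics/scene_m.png

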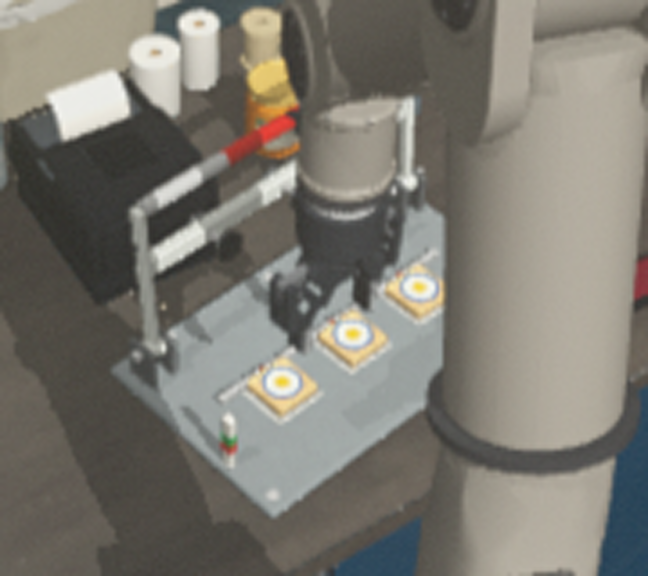

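View pics/top_m.png

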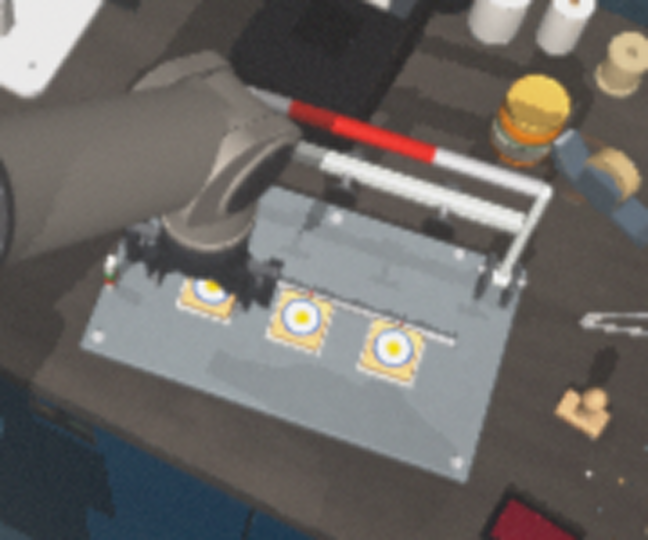

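```bash
python3 -c "
from h import *
from station import bot
print(np.round(bot.get_obs()['q'],2))
go(115,0,300,0)"
```

```text
[ 0.34  0.27 -0.01  2.09  0.    0.78 -1.1 ]
t 12.58 p [ 0.4318 -0.2165  0.1683] press xy mm [-56.6  93. ] toolx yaw rel press -y 0.07 F [ 0.3 -0.9 -0.1] w 0.821 tilt 0.08
row [  93.3 -171.6 -131.5] spin 0.1
```

Emit:
step_arm --pt "0 0 -40 0 0" --pt "0 0 -80 0 0" --pt "0 0 -120 0 0" --pt "0 0 -132 -7 0" --pt "0 0 -132 -14 0" --pt "0 0 -132 -21 0" --pt "10 -20 -132 -28 0" --pt "20 -40 -132 -35 0" --pt "30 -60 -132 -42 0" --pt "40 -80 -132 -49 0" --pt "50 -100 -132 -56 0" --pt "60 -120 -132 -63 0" --pt "70 -140 -132 -70 0" --pt "80 -155 -132 -77 0" --pt "93 -172 -132 -84 0" --pt "93 -172 -132 -90 0" --pt "93 -172 -132 -90 0" --pt "93 -172 -132 -90 0"

```text
t: 14.08
eef_pos: [0.6146, -0.2846, 0.2981]
tool_rot: [-0.001, 0.998, 0.067, -0.001]
contact_force: [-1.0, 0.2, 0.2]
gripper_width: 1.003
```

```bash
python3 -c "
from h import *
go(115,0,224,90); look('n')"
```

```text
t 14.08 p [ 0.6146 -0.2846  0.2981] press xy mm [115.3   0.8] toolx yaw rel press -y 89.93 F [-1.   0.2  0.2] w 1.003 tilt 0.17
row [-0.1  0.9 74.1] spin -0.1
```

View pics/top_n.png

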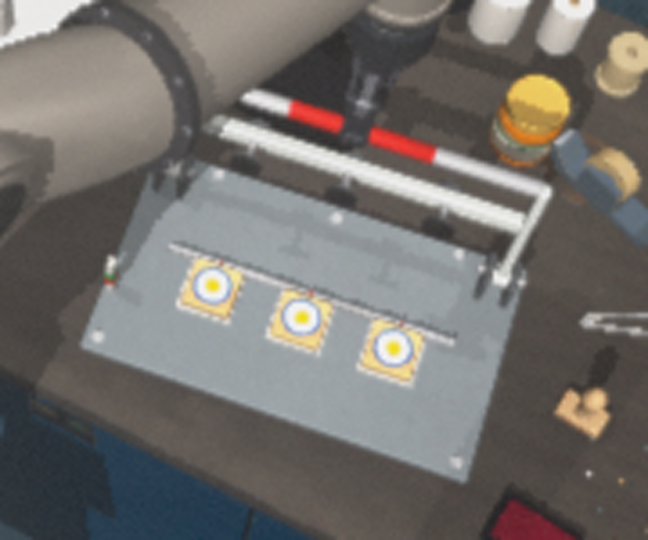

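View pics/scene_n.png

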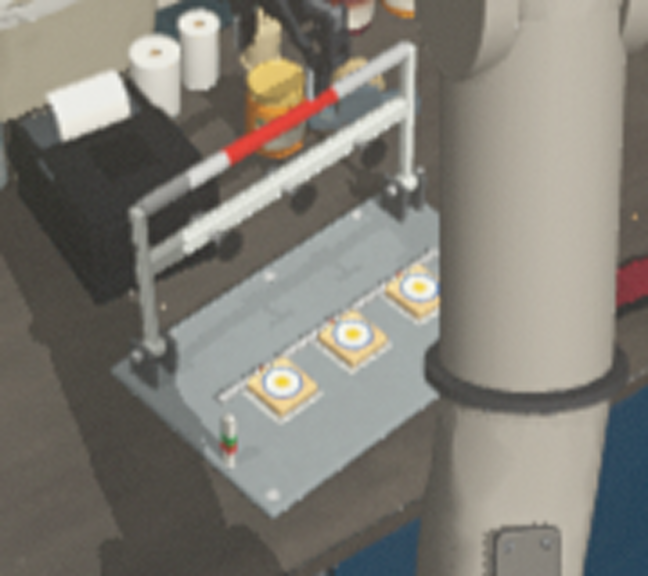

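Emit:
step_arm --pt "1 1 25 0 0" --pt "1 1 50 0 0" --pt "1 1 74 0 0" --pt "1 1 74 0 0" --pt "1 1 74 0 0.95" --pt "1 1 74 0 0.95" --pt "1 1 74 0 0.95" --pt "1 1 74 0 0.95" --pt "1 1 74 0 0.95" --pt "1 1 74 0 0.95" --pt "1 1 74 0 0.95" --pt "1 1 74 0 0.95" --pt "1 1 74 0 0.95" --newtons 30

```text
t: 15.27
eef_pos: [0.6157, -0.2863, 0.2274]
tool_rot: [0.0, 0.998, 0.068, 0.001]
contact_force: [-1.6, 0.5, 5.5]
gripper_width: 0.175
```

```bash
python3 -c "
from h import *
from station import bot
state(); look('o')"
```

```text
t 15.27 p [ 0.6157 -0.2863  0.2274] press xy mm [116.2  -1.1] toolx yaw rel press -y 90.05 F [-1.6  0.5  5.5] w 0.175 tilt 0.09
```

View pics/scene_o.png

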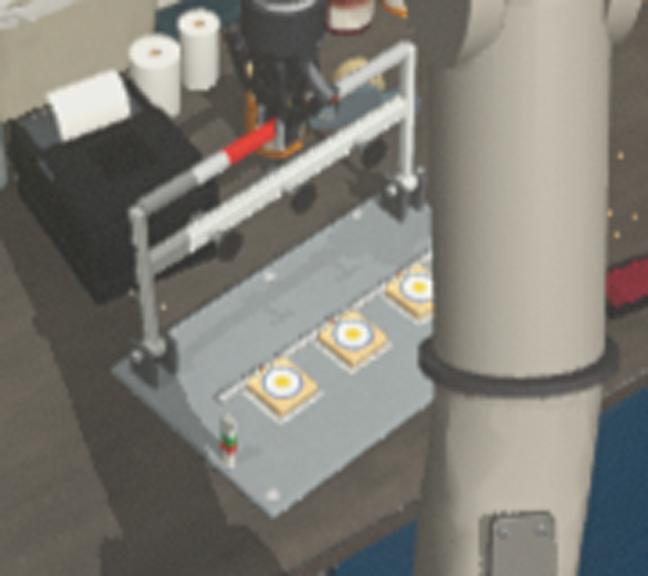

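View pics/top_o.png

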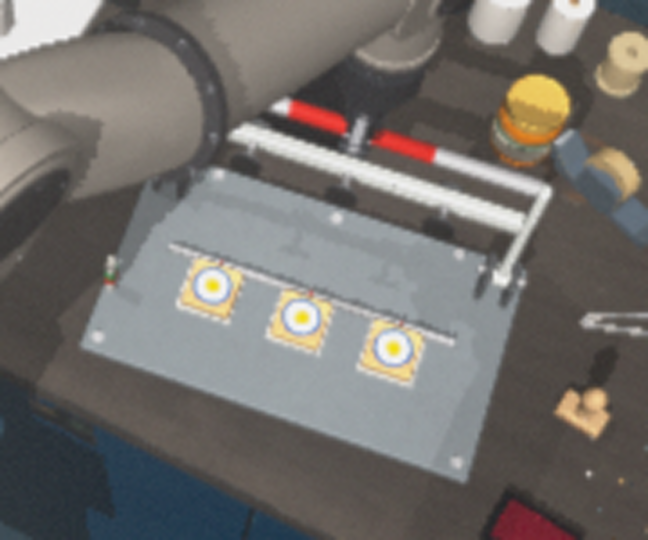

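Emit:
step_arm --pt "-15 0 -1 0 0.95" --pt "-30 0 0 0 0.95" --pt "-44 0 2 0 0.95" --pt "-59 0 5 0 0.95" --pt "-73 0 10 0 0.95" --pt "-87 0 15 0 0.95" --pt "-100 0 22 0 0.95" --pt "-112 0 30 0 0.95" --pt "-124 0 39 0 0.95" --pt "-135 0 49 0 0.95" --pt "-145 0 60 0 0.95" --pt "-145 0 60 0 0.95"

```text
t: 16.37
eef_pos: [0.4709, -0.306, 0.165]
tool_rot: [-0.0, 0.998, 0.068, 0.0]
contact_force: [2.5, -0.1, -0.4]
gripper_width: 0.173
```

```bash
python3 -c "
from h import *
state(); look('p')"
```

```text
t 16.37 p [ 0.4709 -0.306   0.165 ] press xy mm [-30.  -1.] toolx yaw rel press -y 90.0 F [ 2.5 -0.1 -0.4] w 0.173 tilt 0.04
```

View pics/scene_p.png

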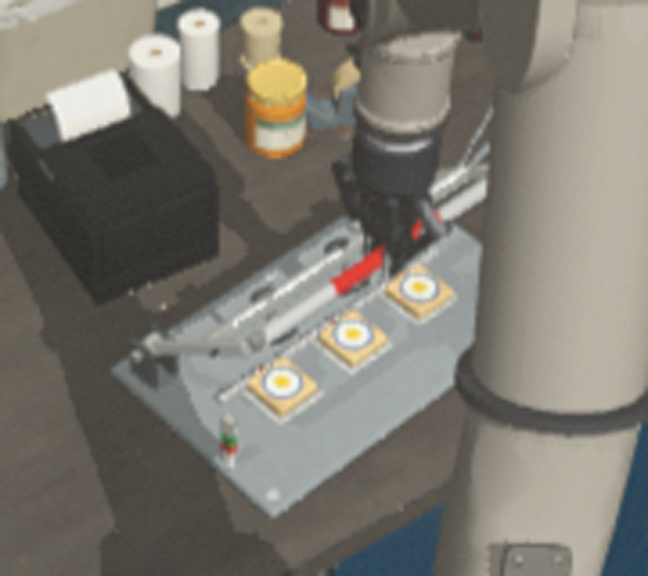

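View pics/top_p.png

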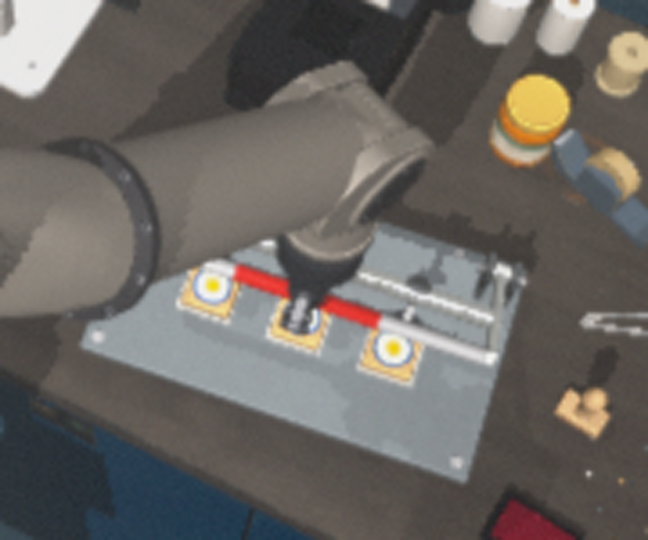

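Emit:
step_arm --pt "-9 0 12 0 0.95" --pt "-17 0 24 0 0.95" --pt "-24 0 37 0 0.95" --pt "-30 0 51 0 0.95" --pt "-34 0 65 0 0.95" --pt "-37 0 80 0 0.95" --pt "-37 0 80 0 0.95" --pt "-37 0 80 0 0.95"

```text
t: 17.13
eef_pos: [0.4352, -0.3109, 0.0866]
tool_rot: [-0.0, 0.998, 0.069, -0.001]
contact_force: [-1.6, 2.2, 3.2]
gripper_width: 0.17
```

```bash
cat >> h.py <<'E'
def lever():
    p,M,a=state(); d=p[:2]-O; x=d@ex*1e3; z=p[2]*1e3
    for off in(0,3,6):
        print(off,"r %.1f"%np.hypot(x-100,z-off-52),"th %.3f"%(np.arctan2(100-x,z-off-52)+np.radians(5)))
E
python3 -c "
from h import *
lever(); look('q')"
```

```text
t 17.13 p [ 0.4352 -0.3109  0.0866] press xy mm [-66.  -1.] toolx yaw rel press -y 90.07 F [-1.6  2.2  3.2] w 0.17 tilt 0.07
0 r 169.6 th 1.452
3 r 169.0 th 1.470
6 r 168.5 th 1.487
```

View pics/scene_q.png

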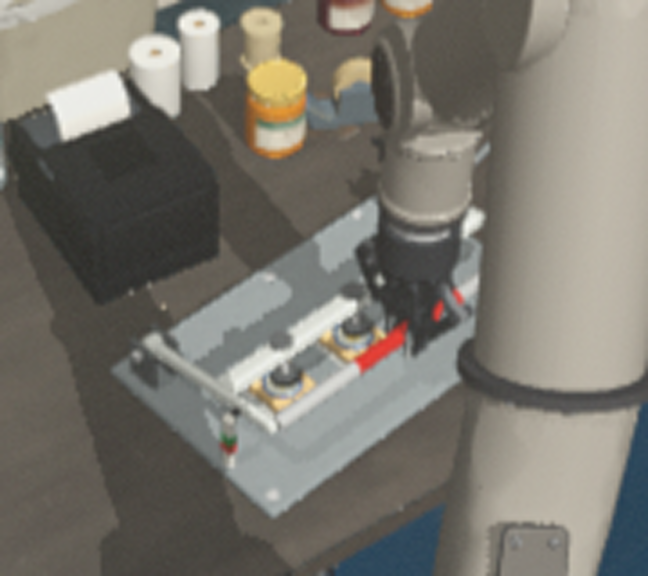

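Emit:
step_arm --pt "-1 0 8 0 0.95" --pt "-2 0 15 0 0.95" --pt "-3 0 22 0 0.95" --pt "-3 0 25 0 0.95" --pt "-3 0 25 0 0.95" --pt "-3 0 25 0 0.95" --pt "-3 0 25 0 0.95"

```text
t: 17.82
eef_pos: [0.4322, -0.3113, 0.0618]
tool_rot: [-0.0, 0.998, 0.069, 0.0]
contact_force: [-1.4, 2.3, 6.9]
gripper_width: 0.171
```

```bash
python3 -c "
from h import *
lever(); look('r')"
```

```text
t 17.82 p [ 0.4322 -0.3113  0.0618] press xy mm [-69.  -1.] toolx yaw rel press -y 90.07 F [-1.4  2.3  6.9] w 0.171 tilt 0.0
0 r 169.3 th 1.600
3 r 169.2 th 1.618
6 r 169.1 th 1.636
```

View pics/scene_r.png

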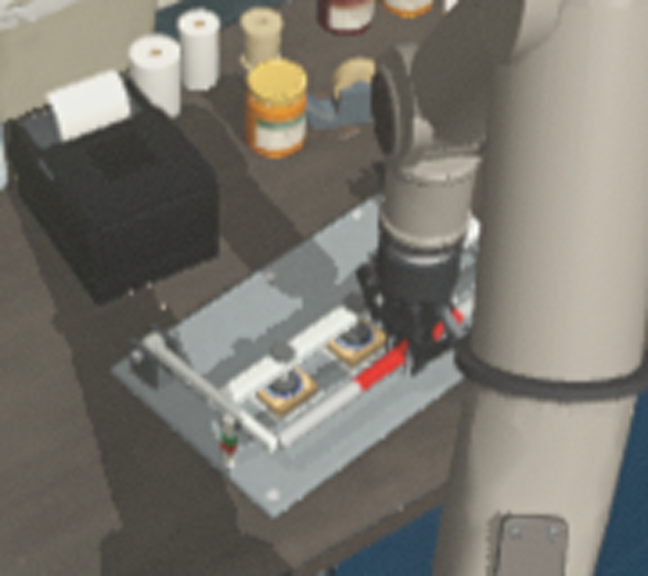

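```bash
cat >> h.py <<'E'
def bar(prefix,wins):
    pl=[];fs=[]
    for n in("top","scene"):
        c=dict(np.load(prefix%n)); hsv=cv2.cvtColor(c["frame"],cv2.COLOR_RGB2HSV).astype(int);H,S,V=hsv[...,0],hsv[...,1],hsv[...,2]
        x0,y0,x1,y1=wins[n]; W=np.zeros(H.shape,bool);W[y0:y1,x0:x1]=1
        m=W&((H<7)|(H>172))&(S>120)&(V>50); bs=[b for b in blobs(m,12)]
        ys,xs=np.nonzero(sum(b[2] for b in bs)); print(n,[(b[0],b[1].round(0)) for b in bs])
        vx,vy,x,y=cv2.fitLine(np.c_[xs,ys].astype(np.float32),cv2.DIST_HUBER,0,.01,.01).ravel()
        A=ray(c,[[x-20*vx,y-20*vy],[x+20*vx,y+20*vy]],0); o=-c["R"].T@c["t"]
        nn=np.cross(A[0]-o,A[1]-o);nn/=np.linalg.norm(nn);pl.append(nn);fs.append(nn@o)
    # point in press plane y=0: third plane ey
    N=np.array(pl+[np.r_[ey,0]]); p=np.linalg.solve(N,np.r_[fs,ey@O]); d=p[:2]-O
    x,z=d@ex*1e3,p[2]*1e3; print("bar x %.1f z %.1f"%(x,z),"th %.3f"%(np.arctan2(100-x,z-52)+np.radians(5)),"r %.1f"%np.hypot(x-100,z-52))
    return x,z
E
python3 -c "
from h import *
bar('%s0.npz',{'top':(340,170,410,200),'scene':(320,125,370,160)})
w={'top':(320,200,440,280),'scene':(350,180,420,225)}
bar('last_%s.npz',w)"
```

```text
top [(214, array([380., 186.]))]
scene [(155, array([347., 144.]))]
bar x 112.2 z 226.9 th 0.018 r 175.3
top [(65, array([347., 248.])), (67, array([370., 256.]))]
scene [(75, array([376., 211.]))]
bar x -91.0 z 119.8 th 1.317 r 202.7
```

View pics/top_r.png

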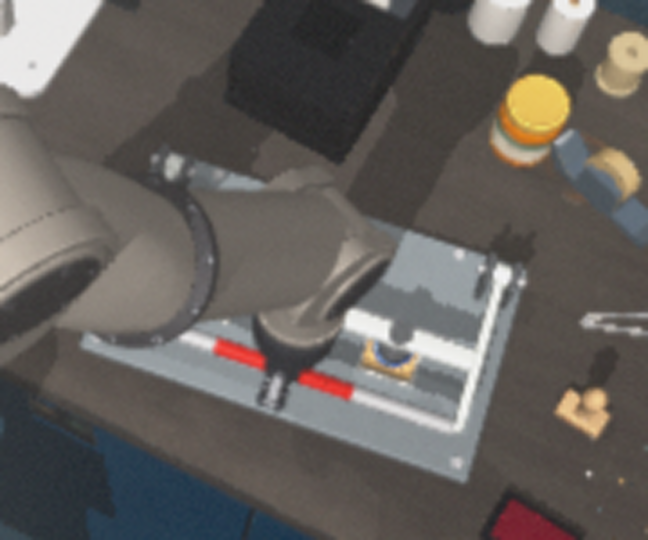

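Emit:
step_arm --pt "0 0 2 0 0.95" --pt "0 0 4 0 0.95" --pt "0 0 5 0 0.95" --pt "0 0 5 0 0.95" --pt "0 0 5 0 0.95" --pt "0 0 5 0 0.95" --pt "0 0 5 0 0.95" --pt "0 0 5 0 0.95"

```text
t: 18.58
eef_pos: [0.4321, -0.3113, 0.057]
tool_rot: [-0.0, 0.998, 0.069, -0.0]
contact_force: [-3.6, 3.3, 9.3]
gripper_width: 0.171
```

```bash
python3 -c "
from h import *
lever(); look('s')
c=dict(np.load('last_scene.npz')); cv2.imwrite('pics/gauge_s.png',cv2.resize(c['frame'][190:270,300:390,::-1],None,fx=8,fy=7,interpolation=cv2.INTER_CUBIC))
c=dict(np.load('last_scene.npz'))
for z in (0,12,52): print(z,proj(c,np.r_[O-.03*ex+.191*ey,z/1e3]),proj(c,np.r_[O-.03*ex+.172*ey,z/1e3]))
"
```

```text
t 18.58 p [ 0.4321 -0.3113  0.057 ] press xy mm [-69.2  -1. ] toolx yaw rel press -y 90.06 F [-3.6  3.3  9.3] w 0.171 tilt 0.01
0 r 169.3 th 1.629
3 r 169.2 th 1.647
6 r 169.2 th 1.664
0 [[333.34196619 240.3064246 ]] [[337.50010923 237.33592621]]
12 [[333.37644341 238.1702512 ]] [[337.55789994 235.19378421]]
52 [[333.49424939 230.87111306]] [[337.75534138 227.8751754 ]]
```

View pics/gauge_s.png

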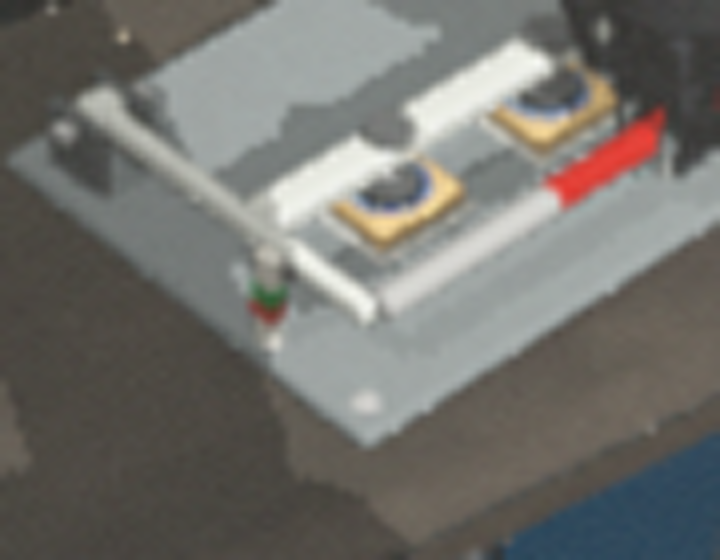

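View pics/top_s.png

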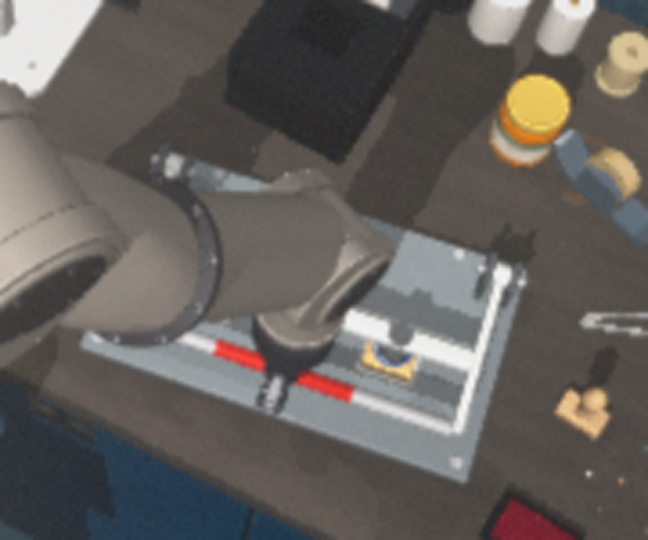

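```bash
python3 -c "
from h import *
def cen(n,f,w):
    c=dict(np.load(f)); hsv=cv2.cvtColor(c['frame'],cv2.COLOR_RGB2HSV).astype(int);H,S,V=hsv[...,0],hsv[...,1],hsv[...,2]
    x0,y0,x1,y1=w; W=np.zeros(H.shape,bool);W[y0:y1,x0:x1]=1
    m=W&((H<7)|(H>172))&(S>120)&(V>50); b=max(blobs(m,12),key=lambda b:b[0]); ys,xs=np.nonzero(b[2])
    vx,vy,x,y=cv2.fitLine(np.c_[xs,ys].astype(np.float32),cv2.DIST_HUBER,0,.01,.01).ravel(); nv=np.array([-vy,vx]); nv*=np.sign(nv[1])
    ths=([0,.05] if '0.npz' in f else [1.58,1.62,1.66,1.70,1.74])
    print(n,f,b[0],b[1].round(1))
    for th in ths:
        a=th-np.radians(5); X=np.r_[O+(.1-.17*np.sin(a))*ex+.05*ey,.052+.17*np.cos(a)]
        print(th,'bar model below seen axis by px',((proj(c,X)[0]-[x,y])@nv).round(2))
cen('scene','scene0.npz',(320,125,370,160)); cen('scene','last_scene.npz',(350,180,420,225))
cen('top','top0.npz',(340,170,410,200)); cen('top','last_top.npz',(330,235,352,265))
"
```

```text
scene scene0.npz 155 [347.3 144.1]
0 bar model below seen axis by px 0.39
0.05 bar model below seen axis by px 2.3
scene last_scene.npz 74 [376.  212.1]
1.58 bar model below seen axis by px -1.06
1.62 bar model below seen axis by px -0.06
1.66 bar model below seen axis by px 0.87
1.7 bar model below seen axis by px 1.72
1.74 bar model below seen axis by px 2.49
top top0.npz 214 [380.3 186. ]
0 bar model below seen axis by px 0.14
0.05 bar model below seen axis by px 2.36
top last_top.npz 57 [345.7 248.2]
1.58 bar model below seen axis by px -1.1
1.62 bar model below seen axis by px -0.37
1.66 bar model below seen axis by px 0.29
1.7 bar model below seen axis by px 0.87
1.74 bar model below seen axis by px 1.36
```

Emit:
step_arm --pt "0 0 0.5 0 0.95" --pt "0 0 0.5 0 0.95" --pt "0 0 0.5 0 0.95" --pt "0 0 0.5 0 0.95"

```text
t: 19.02
eef_pos: [0.432, -0.3114, 0.0565]
tool_rot: [0.0, 0.998, 0.068, -0.0]
contact_force: [-3.4, 2.9, 9.9]
gripper_width: 0.173
```

```bash
python3 -c "
from h import *
lever();look('u');rect('u')"
```

```text
t 19.02 p [ 0.432  -0.3114  0.0565] press xy mm [-69.3  -1. ] toolx yaw rel press -y 90.06 F [-3.4  2.9  9.9] w 0.173 tilt 0.01
0 r 169.3 th 1.631
3 r 169.3 th 1.649
6 r 169.3 th 1.667
top x -16.3 y -93.8 [50.60338593 25.9610424 ] 0.8303154110908508
scene x -13.7 y 4.3 [55.29381943 33.09568405] 1.8476102352142334
scene x -12.8 y 98.8 [54.00001144 33.10692978] 2.12109637260437
```

View pics/rect_scene_u.png

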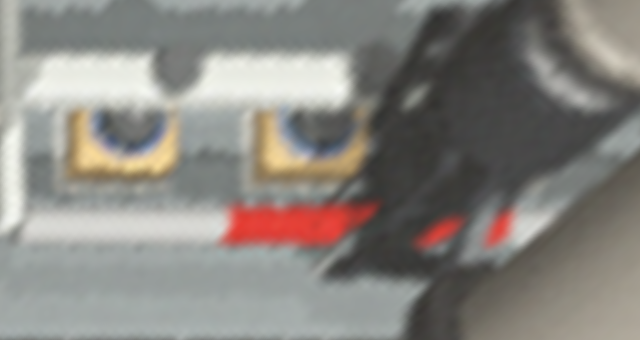

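View pics/rect_top_u.png

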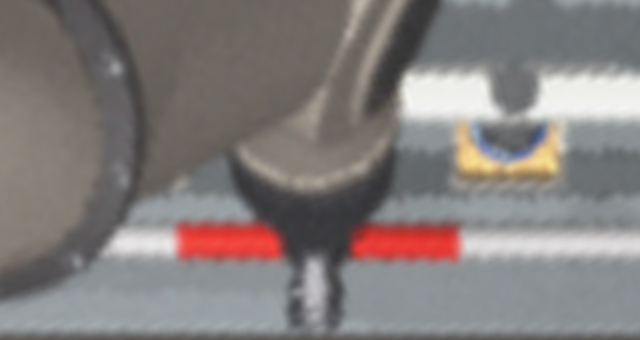

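The left and middle coasters show in the scene view and the right one in the top view. All three sit square in their outlines under the pads, and the arm is holding the handle at about 10 N.

```bash
python3 -c "
from station import bot
print(bot.hand_in())"
```

```text
the job is handed in; nothing more can be done
None
```

The job is handed in: the three coasters are in their outlines against the rail, and the arm is still holding the press handle down in the green band. The simulator reported no verdict, so this rests on my own checks.

**Coasters:** I gripped each one, turned it square and slid it back. The last push against the rail met 11–13 N of resistance. With the lever still up, the sticker centres were within about 2.5 mm of their marks front to back and 3 mm sideways, turned under 0.02 rad. The contour fits put the centres up to 4 mm to the front and up to 6 mm sideways, but they include the coasters' visible sides.

**Lever:** I gripped the red handle from above, brought it over along its arc and stopped at level. The arm position gives about 1.65–1.67 rad. Comparing the bar's position in the two camera views gave 1.64–1.65 rad just before a final 0.5 mm nudge down. The holding force was 9.9 N.

**Checks that failed or were partial:**
- Triangulating the bar across the two views gave an impossible result because the gripper hid part of it, so I dropped it.
- In the final pictures the pads and arm hide part of each coaster. What is visible still sits in its outline.
- I could not measure the pad forces directly.
- I did not measure the bystanders afterwards. The arm never worked near them, and the ones in the pictures looked unmoved.

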